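# Put the pen away and slide the organizer's flush door shut

### The job

Put the steel pen that lies on the notebook into the open compartment of the acrylic organizer, then slide the organizer's smoked door fully shut over it. The door has no handle: press down on its flat top and drag it. Leave the other things on the desk where they stand.

Things in the scene. Friction and masses are not known exactly. Their poses are not given: they have to be found in the camera images.
- organizer: Low clear acrylic organizer, fixed: 180 (its x) by 268 (its y) by 45.5 mm high, origin at the centre of its underside, z up, walls 5 mm. Its +y part is one compartment, inside x -85 to 85, y -21 to 129 mm, floor at z 4 mm. Its -y part (y -134 to -21) has a fixed frosted hood, top at z 45.5 mm, under which the door slides away; a wall below the door closes off the compartment there.
- compartment (a point): Point on the compartment's floor: middle of the compartment (organizer x 0, y 54, z 4 mm). Axes as the organizer's. When the door is open, only the part of the compartment towards +y is open from above (see joint door).
- door (a joint): Smoked grey sliding door, 168 by 160 by 4 mm, plain top at organizer z 42 mm. In m: 0 shut, 0.095 fully open; starts 0.080 to 0.095. Shuts along the organizer's +y to a stop; stays where left. The gap open from above is organizer y 0.1285 - value to 0.129. Rear edge always under the hood. Sliding friction 1.2 N (plus 3 N per m/s) at any pressure: fingertips pressed on it with 5 to 15 N carry it.
- door_pad (a point): Point on the top face of the door, mid width, 27 mm behind its leading (+y) edge (organizer y 0.1015 - door value): a good place to press. With the door fully open the visible strip of it is 54 mm long and this is its middle. Axes as the organizer's.
- notebook: Closed black notebook, fixed, 210 (its x) by 150 (its y) by 18 mm thick; origin at the centre of its underside. The pen lies on it.
- pen: Stainless steel pen, about 138 mm long along its x, eight-sided barrel 13 mm across flats, 28 to 50 g; dark cone tip at -x, short clip on its upper side (x 22 to 58 mm, rising 3 mm). Origin near its middle, at the underside of the barrel (axis 6.5 mm above). It lies level on the notebook, clip up; grasp across the barrel at the origin.
- elephant: Bystander: blue ceramic elephant, about 130 by 48 by 80 mm high, origin at the centre of its underside.
- punch: Bystander: green hole punch, 120 by 100 by 75 mm high.
- tape_dispenser: Bystander: clear tape dispenser, 150 by 55 by 80 mm high.
- tin: Bystander: closed aluminium tin with hinged lid, 80 by 120 by 43 mm high.
- mug: Bystander: white mug, 80 mm across, 95 mm high, handle at its +y.
- stapler: Bystander: black stapler, 140 by 36 by 55 mm high.

How it is judged:
By the outcome, as a careful person would: the job done as asked, in the order asked, and still so for the second after the job is handed in, with the robot touching nothing.
It also fails if it takes over 51 s, if anything falls off the work surface, if the arm or the gripper's body presses on something with over 40 N, if the wrist force passes 120 N, or if a joint passes its speed limit or range.

### The arm

A 6-joint arm with a two-finger parallel gripper is mounted at the origin on the work surface. World frame = base frame: x ahead of the robot, y to its left, z up, the work surface at z = 0. Lengths are in m, angles in degrees, forces in N, time in s.
With the tool pointing down it reaches from about 0.35 to 0.775 m from the base axis. Payload 7.3 kg.
Tool frame: the origin (TCP) lies where the fingers leave the gripper's body, on its centre line; the fingertips stand 66 mm ahead of it and the grasp point (between the pads) lies 47 mm ahead of it (ctrl.tips_ahead is the distance from the TCP to the fingertips, in m); z points along the fingers, y is the line along which they close (so a half turn about z gives the same grasp; the last joint's range is limited). The gripper opens to 92 mm and grips with 3 to 60 N. Pads are 19 mm wide; open, the fingers measure 130 mm over their backs; the gripper's body (75 mm by 190 mm) begins 47 mm behind the grasp point.
Start: joints at [66.349, 19.595, 87.324, -0, 73.075, -8.365], TCP at [0.138, 0.506, 0.292] pointing down, gripper open.
Joint ranges: [-145.02, 145.02], [-44.19, 115.74], [2.07, 154.8], [-57.11, 237.11], [16.16, 152.29], [-177.93, 177.93]. Speed limits (degrees/s): [147.25, 147.25, 180, 180, 180, 180].

### API

Orientations are given as a 3x3 rotation matrix whose columns are the frame's x, y, z axes.
In Python, from station import ctrl gives the robot as it stands.
- The arm moves only by the tool play_rows, never from a script. Its argument "increments" is a list of rows, each a list of 3 entries, a list of its own where there are three numbers: the shift along the tool's x, y, z in m, then the turn, a rotation vector about the tool's x, y, z in degrees, then the closure, from 0 (fully open) to 1 (shut). A call has 1 to 5 rows; each row is the pose to reach, as a shift and turn from the pose commanded when the call began, along the tool's axes at that moment; what a row does not reach only later rows make up. A row lasts 1/12 s, in which the tool goes at most 41.7 mm and 7.16 degrees, less where a joint would pass 70% of its speed; a pose out of reach is approached as far as the arm can. A call with a gripper value outside its range is refused whole. The fingers move at their own pace and stop on an object; "grip_force" is the grip in N (left out, the last holds). Time passes only in rows, so rows that repeat a pose let the fingers close. It gives the time, the measured TCP pose, the force, the opening and the grip force at its end, in the units of the state.
- ctrl.read_state(): the state, without advancing time (a new reading comes with each control period).
- ctrl.snapshot(name): name is "side" or "top" or "wrist"; returns a dict with "color" (480x640x3 uint8, red, green, blue), "camera_matrix" (3x3 intrinsics, pixels), "view" (4x4, takes a point from world to camera coordinates). Camera axes: x right, y up, looking along -z (the intrinsics and any distortion apply to the point x, -y, -z); pixel columns grow to the right and rows downward; lengths in m; the calibration is good to about 2 mm. A picture is of the moment at which its call begins. There is no depth.
- ctrl.job_done(): hands the job in; it is judged then, once.
Trained networks look in a picture, given as the dict that the camera call returned (one of the last four; its "shot" number tells which), for a name from the list of things; names that differ only in an ending like _2 or _b are one class to them, and where a whole thing is asked for, a point or a joint stands for the part that bears it (a point fixed in the world has none). Each returns a list of dicts, best first, with "conf" (0 to 1); they miss things now and then, are a little off and sometimes report something else, mostly with a low value. They report only what shows in the picture. A call takes as long as a camera call.
- ctrl.spot_in(thing, picture): "bbox" ([centre column, centre row, width, height] in pixels, round what is visible of it).
- ctrl.spot_point(thing, picture): "xy" ([column, row] in pixels: a listed point, or the origin of a listed thing).
The state is a dict: "clock": time; "joint_pos": joint angles; "dq": joint speeds; "effort": joint torques, N m; "ee_pos": TCP position; "orientation": TCP orientation; "contact_force": force on the tool from outside, world axes, zero at the start; "moment": the same for the moment, N m; "width": finger opening in m; "gripper_force": force on a finger pad.
Only numpy, scipy, OpenCV 4.12 (cv2) and the standard library are available. Lean on these libraries where they do the work, as an engineer would, in place of code of your own. Each camera call takes 0.05 s, during which the arm holds its last target. There are 200 camera calls.

## Working session

There is one attempt and no reset: what is moved stays moved. The work goes in short steps, Python scripts to look and compute and a tool call to move; the robot and the scene stay as the last step left them, time stands still between calls to the robot, and variables do not carry over. Pictures are saved under pics/ and viewed, at most 10 in all, crops included, and the job is handed in when it is done.

Besides the shell and the picture viewer there is one more tool, called after "Call:" as name([rows], argument=value, ...), one row to a line, values as JSON. play_rows: Moves the arm, as the interface text tells. Its arguments: {"type":"object","properties":{"increments":{"type":"array","items":{"type":"array"}},"grip_force":{"type":"number"}},"required":["increments"]}

```bash
mkdir -p pics; ls
cat > h.py <<'E'
import numpy as np, cv2
from station import ctrl
def ray(p,uv):
    K=np.array(p["camera_matrix"]);V=np.array(p["view"])
    d=np.linalg.inv(K)@np.array([uv[0],uv[1],1.]); d=np.array([d[0],-d[1],-d[2]])
    R=V[:3,:3]; return -R.T@V[:3,3], R.T@d
def at_z(p,uv,z):
    c,d=ray(p,uv); return c+d*(z-c[2])/d[2]
def proj(p,X):
    V=np.array(p["view"]);q=V[:3,:3]@np.array(X)+V[:3,3]; q=np.array(p["camera_matrix"])@np.array([q[0],-q[1],-q[2]]); return q[:2]/q[2]
def save(p,n,s=1): 
    im=cv2.cvtColor(p["color"],cv2.COLOR_RGB2BGR); cv2.imwrite(f"pics/{n}.png",im)
E
python3 - <<'E'
from h import *
ps={n:ctrl.snapshot(n) for n in("top","side")}
print(ps["top"].keys())
for n,p in ps.items():
    save(p,n+"0")
    print(n,"cam",ray(p,(320,240))[0].round(3))
    for t,z in(("pen",.018),("organizer",0),("compartment",.004),("door_pad",.042),("notebook",0)):
        r=ctrl.spot_point(t,p)
        for q in r[:2]: print(n,t,np.round(q["xy"],1),round(q["conf"],2),at_z(p,q["xy"],z).round(4))
    for t in("pen","organizer","notebook","door"):
        print(t,[(np.round(q["bbox"]),round(q["conf"],2)) for q in ctrl.spot_in(t,p)[:2]])
s=ctrl.read_state();print(s["clock"],s["ee_pos"],s["orientation"],s["width"],s["contact_force"],ctrl.tips_ahead)
E
```

```text
pics
dict_keys(['color', 'camera_matrix', 'view', 'shot'])
top cam [ 0.396 -0.004  1.525]
top pen [246.2 268.6] 0.76 [0.5094 0.2239 0.018 ]
top organizer [406.5 269.7] 0.88 [ 0.5027 -0.2282  0.    ]
top compartment [390.  266.2] 0.79 [ 0.5129 -0.1813  0.004 ]
top compartment [323.9 184.5] 0.29 [0.7513 0.003  0.004 ]
top door_pad [402.  267.7] 0.91 [ 0.5054 -0.2098  0.042 ]
top door_pad [509.4 278.8] 0.47 [ 0.4718 -0.5024  0.042 ]
top notebook [244.5 266.3] 0.94 [0.5174 0.2315 0.    ]
pen [(array([407., 269., 106.,  79.]), 0.75), (array([245., 269.,  27.,  34.]), 0.67)]
organizer [(array([406., 268., 103.,  81.]), 0.73)]
notebook [(array([248., 263.,  62.,  73.]), 0.79)]
door [(array([405., 269.,  30.,  63.]), 0.56)]
side cam [0.475 0.903 0.663]
side pen [338.  320.9] 0.92 [0.5082 0.236  0.018 ]
side organizer [354.9 213.7] 0.6 [ 0.4983 -0.221   0.    ]
side compartment [348.2 224. ] 0.87 [ 0.5133 -0.1564  0.004 ]
side door_pad [354.7 202.7] 0.76 [ 0.5007 -0.2098  0.042 ]
side notebook [332.6 321.1] 0.68 [0.5201 0.2194 0.    ]
pen [(array([338., 318.,  52.,  23.]), 0.82)]
organizer [(array([352., 211.,  84.,  64.]), 0.77), (array([249., 244.,  53.,  24.]), 0.51)]
notebook [(array([330., 323., 109.,  62.]), 0.89)]
door [(array([354., 206.,  58.,  20.]), 0.92)]
1.0 [0.13839478 0.50642888 0.29224159] [[-9.64610038e-01  2.63680629e-01  1.54143460e-05]
 [ 2.63680629e-01  9.64610035e-01  7.42623697e-05]
 [ 4.71271545e-06  7.56986917e-05 -9.99999997e-01]] 0.09189541287370208 [-0.21354035 -0.16841633 -0.86097973] 0.0655
```

Run:
```python
import cv2,numpy as np
t=cv2.imread("pics/top0.png");s=cv2.imread("pics/side0.png")
a=cv2.resize(t[200:340,200:300],None,fx=4,fy=4,interpolation=2);b=cv2.resize(t[200:340,340:475],(395,410),interpolation=2)
b=cv2.copyMakeBorder(b,0,150,0,0,0)
cv2.imwrite("pics/c1.png",np.hstack([a,b]))
```

```text
(no output)
```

View pics/c1.png

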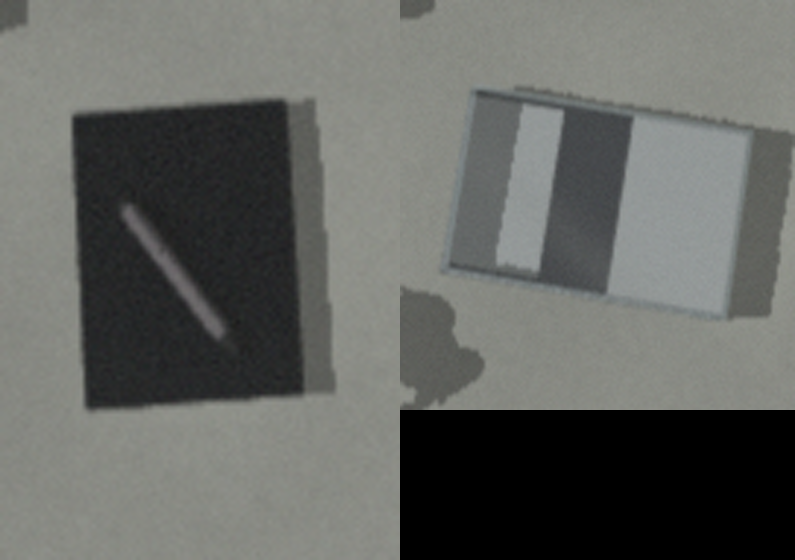

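View pics/side0.png

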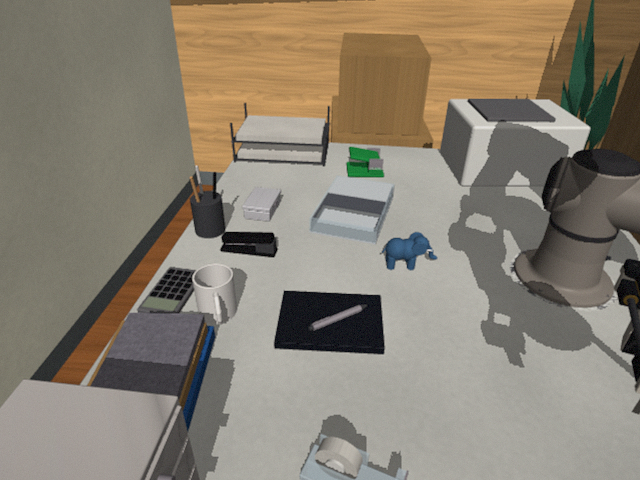

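View pics/top0.png

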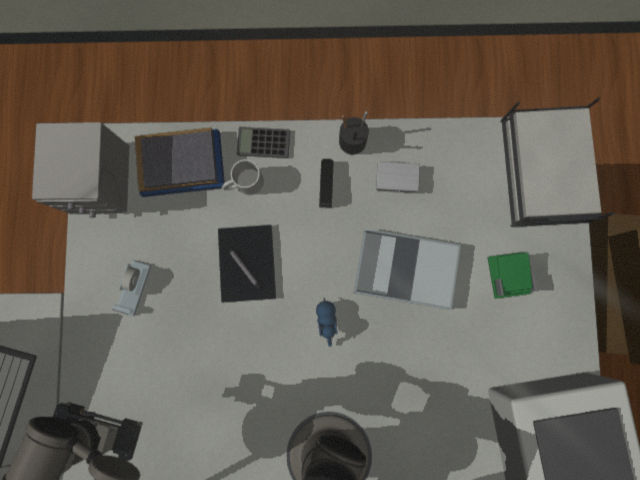

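Run:
```python
from h import *
p=ctrl.snapshot("top")
C=[np.array([340+(x-400)/2.926,200+y/2.929]) for x,y in((473,90),(752,128),(730,318),(444,271))]
W=np.array([at_z(p,c,.0455) for c in C]);print(W.round(4),"ctr",W.mean(0).round(4))
for i in range(4): d=W[(i+1)%4]-W[i];print(np.linalg.norm(d[:2]).round(4),np.degrees(np.arctan2(d[1],d[0])).round(2))
for n,(x,y) in dict(g1=(540,187),).items(): pass
t=at_z(p,(200+235/4,200+347/4),.0245);e=at_z(p,(200+125/4,200+207/4),.0245)
d=e-t;print("pen",t.round(4),e.round(4),((t+e)/2).round(4),np.linalg.norm(d).round(4),np.degrees(np.arctan2(d[1],d[0])))
print("door edge",[at_z(p,(340+(x-400)/2.926,200+y/2.929),.042).round(4) for x,y in((563,110),(540,272))],
 "hood",[at_z(p,(340+(x-400)/2.926,200+y/2.929),.0455).round(4) for x,y in((633,116),(607,293))])
s=ctrl.read_state();print(s["clock"])
```

```text
[[ 0.609  -0.1097  0.0455]
 [ 0.5697 -0.3717  0.0455]
 [ 0.3925 -0.3438  0.0455]
 [ 0.4386 -0.0791  0.0455]] ctr [ 0.5025 -0.2261  0.0455]
0.2649 -98.53
0.1795 171.04
0.2686 80.11
0.1732 -10.17
pen [0.4579 0.1875 0.0245] [0.5568 0.2654 0.0245] [0.5074 0.2264 0.0245] 0.1259 38.21733093469233
door edge [array([ 0.5894, -0.1948,  0.042 ]), array([ 0.4368, -0.1691,  0.042 ])] hood [array([ 0.5824, -0.2602,  0.0455]), array([ 0.4167, -0.2305,  0.0455])]
1.05
```

```bash
cat >> h.py <<'E'
from scipy.spatial.transform import Rotation as Ro
def Rdown(yh): # tool y heading in degrees, pointing down
    a=np.radians(yh);y=np.array([np.cos(a),np.sin(a),0]);z=np.array([0,0,-1.]);return np.c_[np.cross(y,z),y,z]
def plan(waypts,start=None):
    if start is None:
        s=ctrl.read_state();start=(np.array(s["ee_pos"]),np.array(s["orientation"]))
    P,R=start
    for p,r in waypts:
        d=(R.T@(np.array(p)-P)).round(4);w=np.degrees(Ro.from_matrix(R.T@r).as_rotvec()).round(2)
        print(d.tolist(),w.tolist()); P=P+R@d; R=R@Ro.from_rotvec(np.radians(w)).as_matrix()
E
python3 - <<'E'
from h import *
s=np.array([.1384,.5064,.2922]);e=np.array([.508,.227,.22]);h0,h1=74.71,128.2
plan([(s+(e-s)*f,Rdown(h0+(h1-h0)*f)) for f in(.4,.8,1)])
E
```

```text
[-0.1721, -0.0689, 0.0289] [0.01, 0.0, -21.4]
[-0.1351, -0.1268, 0.0289] [-0.01, 0.0, -21.39]
[-0.0398, -0.0837, 0.0145] [0.0, 0.0, -10.7]
```

Call:
play_rows([
  [[-0.034,-0.014,0.006],[0,0,-4.3],0],
  [[-0.069,-0.028,0.012],[0,0,-8.6],0],
  [[-0.103,-0.041,0.017],[0,0,-12.8],0],
  [[-0.138,-0.055,0.023],[0,0,-17.1],0],
  [[-0.172,-0.069,0.029],[0,0,-21.4],0],
])

```text
clock: 1.47
ee_pos: [0.2873, 0.3934, 0.2632]
orientation: [[-0.994, -0.111, 0.001], [-0.111, 0.994, 0.0], [-0.001, 0.0, -1.0]]
contact_force: [1.1, 0.5, 0.5]
width: 0.0918
gripper_force: 0.0
```

Call:
play_rows([
  [[-0.027,-0.025,0.006],[0,0,-4.3],0],
  [[-0.054,-0.051,0.012],[0,0,-8.6],0],
  [[-0.081,-0.076,0.017],[0,0,-12.8],0],
  [[-0.108,-0.101,0.023],[0,0,-17.1],0],
  [[-0.135,-0.127,0.029],[0,0,-21.4],0],
])

```text
clock: 1.88
ee_pos: [0.4352, 0.2814, 0.2342]
orientation: [[-0.885, -0.465, 0.001], [-0.465, 0.885, 0.0], [-0.001, 0.0, -1.0]]
contact_force: [0.3, 0.7, 0.0]
width: 0.092
gripper_force: 0.0
```

Call:
play_rows([
  [[-0.013,-0.028,0.005],[0,0,-3.6],0],
  [[-0.027,-0.056,0.01],[0,0,-7.1],0],
  [[-0.04,-0.084,0.0145],[0,0,-10.7],0],
  [[-0.04,-0.084,0.0145],[0,0,-10.7],0],
  [[-0.04,-0.084,0.0145],[0,0,-10.7],0],
])

```text
clock: 2.3
ee_pos: [0.5089, 0.2255, 0.2191]
orientation: [[-0.788, -0.616, -0.001], [-0.616, 0.788, -0.0], [0.001, 0.001, -1.0]]
contact_force: [0.5, 0.6, 0.4]
width: 0.0918
gripper_force: 0.0
```

Run:
```python
from h import *
p=ctrl.snapshot("wrist");save(p,"w1")
r=ctrl.spot_point("pen",p)
for q in r[:2]: print(np.round(q["xy"],1),round(q["conf"],2),at_z(p,q["xy"],.018).round(4))
s=ctrl.read_state();print(s["clock"],s["ee_pos"],s["orientation"],ray(p,(0,0))[0],s["joint_pos"],s["contact_force"])
```

```text
[320.7 235.5] 0.87 [0.5083 0.228  0.018 ]
2.4 [0.50756499 0.22695154 0.219655  ] [[-7.86211397e-01 -6.17957137e-01 -7.84749270e-04]
 [-6.17957458e-01  7.86211499e-01  2.41568374e-04]
 [ 4.67699999e-04  6.74865473e-04 -9.99999663e-01]] [0.44268484 0.17376041 0.31004297] [ 1.61812912e+01  2.66276501e+01  8.84795076e+01  2.85079196e-02
  6.49321695e+01 -1.11997922e+02] [-0.33366303  0.53001507 -0.29190474]
```

View pics/w1.png

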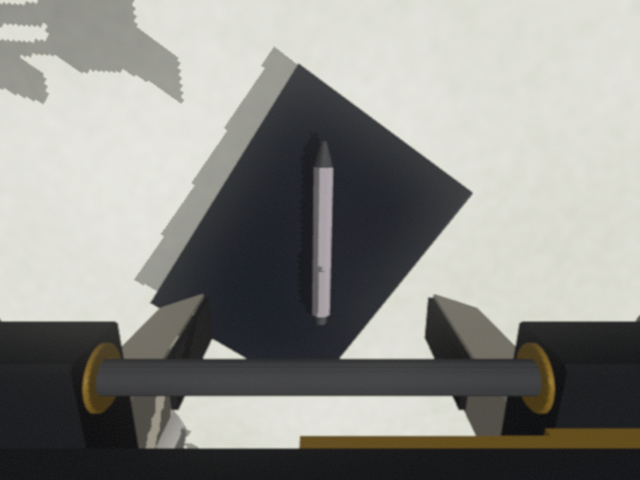

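The wrist view shows the pen upright in frame, with its cone tip at (324,142) and rear at (321,323), almost square to the fingers.

Run:
```python
from h import *
p=ctrl.snapshot("wrist")
t=at_z(p,(324,142),.0245);e=at_z(p,(321,322),.0245);d=e-t;h=np.degrees(np.arctan2(d[1],d[0]))
print(t,e,(t+e)/2,np.linalg.norm(d),h)
for q in ctrl.spot_point("pen",p)[:1]: c=at_z(p,q["xy"],.018);print(c)
c=c.copy()
plan([((c[0],c[1],.12),Rdown(h+90)),((c[0],c[1],.0855),Rdown(h+90))])
```

```text
[0.45264459 0.18933727 0.0245    ] [0.56040227 0.27188052 0.0245    ] [0.50652343 0.2306089  0.0245    ] 0.13573911351683438 37.45240388165108Traceback (most recent call last):
  File "<stdin>", line 6, in <module>
NameError: name 'c' is not defined
```

Run:
```python
from h import *
plan([((.507,.23,.12),Rdown(127.5)),((.507,.23,.0855),Rdown(127.5))])
```

```text
[-0.0013, 0.0021, 0.1] [0.02, 0.01, 0.76]
[0.0, 0.0, 0.0345] [-0.0, -0.0, 0.0]
```

Call:
play_rows([
  [[-0.001,0.002,0.03],[0,0,0.7],0],
  [[-0.001,0.002,0.06],[0,0,0.7],0],
  [[-0.001,0.002,0.09],[0,0,0.7],0.3],
  [[-0.001,0.002,0.1],[0,0,0.7],0.3],
  [[-0.001,0.002,0.1],[0,0,0.7],0.3],
])

```text
clock: 2.92
ee_pos: [0.5058, 0.2291, 0.1177]
orientation: [[-0.793, -0.61, -0.005], [-0.61, 0.793, -0.001], [0.005, 0.002, -1.0]]
contact_force: [0.0, 0.7, 0.0]
width: 0.0766
gripper_force: 0.0
```

Call:
play_rows([
  [[0,0,0.012],[0,0,0],0.3],
  [[0,0,0.024],[0,0,0],0.3],
  [[0,0,0.034],[0,0,0],0.3],
  [[0,0,0.034],[0,0,0],0.3],
  [[0,0,0.034],[0,0,0],0.3],
])

```text
clock: 3.33
ee_pos: [0.5079, 0.2291, 0.0865]
orientation: [[-0.793, -0.609, 0.001], [-0.609, 0.793, 0.0], [-0.001, -0.0, -1.0]]
contact_force: [-0.4, -1.4, 0.6]
width: 0.0643
gripper_force: 0.0
```

Call:
play_rows([
  [[0,0,0],[0,0,0],1],
  [[0,0,0],[0,0,0],1],
  [[0,0,0],[0,0,0],1],
  [[0,0,0],[0,0,0],1],
  [[0,0,0],[0,0,0],1],
], grip_force=20)

```text
clock: 3.75
ee_pos: [0.5079, 0.2288, 0.086]
orientation: [[-0.793, -0.609, 0.001], [-0.609, 0.793, 0.0], [-0.001, -0.0, -1.0]]
contact_force: [0.0, -0.0, -0.3]
width: 0.0357
gripper_force: 0.0
```

Call:
play_rows([
  [[0,0,0],[0,0,0],1],
  [[0,0,0],[0,0,0],1],
  [[0,0,0],[0,0,0],1],
  [[0,0,0],[0,0,0],1],
  [[0,0,0],[0,0,0],1],
])

```text
clock: 4.17
ee_pos: [0.5077, 0.2288, 0.0857]
orientation: [[-0.793, -0.609, -0.0], [-0.609, 0.793, 0.0], [0.0, 0.0, -1.0]]
contact_force: [0.1, 0.2, 0.7]
width: 0.0122
gripper_force: 20.0
```

Call:
play_rows([
  [[0,0,0],[0,0,0],1],
  [[0,0,0],[0,0,0],1],
  [[0,0,-0.01],[0,0,0],1],
  [[0,0,-0.03],[0,0,0],1],
  [[0,0,-0.06],[0,0,0],1],
])

```text
clock: 4.58
ee_pos: [0.5064, 0.2284, 0.1448]
orientation: [[-0.793, -0.609, -0.005], [-0.609, 0.793, -0.001], [0.005, 0.002, -1.0]]
contact_force: [0.2, 1.5, -1.0]
width: 0.0126
gripper_force: 20.0
```

Run:
```python
from h import *
s=np.array([.5075,.2288,.1455]);e=np.array([.5164,-.1406,.20]);h0,h1=127.5,80.8
plan([(s+(e-s)*f,Rdown(h0+(h1-h0)*f)) for f in(.5,1)])
```

```text
[0.1079, -0.1495, -0.0278] [0.05, -0.3, 23.36]
[0.0408, -0.1802, -0.0272] [0.01, 0.0, 23.35]
```

Call:
play_rows([
  [[0.013,-0.018,-0.015],[0,0,3],1],
  [[0.034,-0.047,-0.028],[0,0,7.5],1],
  [[0.058,-0.08,-0.028],[0,0,12.5],1],
  [[0.083,-0.115,-0.028],[0,0,18],1],
  [[0.108,-0.15,-0.028],[0,0,23.4],1],
])

```text
clock: 5.0
ee_pos: [0.5131, 0.0453, 0.1749]
orientation: [[-0.971, -0.24, 0.002], [-0.24, 0.971, -0.0], [-0.002, -0.0, -1.0]]
contact_force: [-0.2, 0.5, -1.6]
width: 0.0126
gripper_force: 20.0
```

Call:
play_rows([
  [[0.009,-0.04,-0.01],[0,0,5.2],1],
  [[0.018,-0.08,-0.02],[0,0,10.4],1],
  [[0.027,-0.12,-0.027],[0,0,15.6],1],
  [[0.035,-0.155,-0.027],[0,0,20],1],
  [[0.041,-0.18,-0.027],[0,0,23.3],1],
])

```text
clock: 5.42
ee_pos: [0.5175, -0.1412, 0.2022]
orientation: [[-0.986, 0.165, 0.002], [0.165, 0.986, -0.002], [-0.002, -0.001, -1.0]]
contact_force: [0.2, -0.5, -0.2]
width: 0.0127
gripper_force: 20.0
```

Call:
play_rows([
  [[0,0,0],[0,0,0],1],
  [[0,0,0],[0,0,0],1],
  [[0,0,0],[0,0,0],1],
])

```text
clock: 5.67
ee_pos: [0.5172, -0.1373, 0.201]
orientation: [[-0.987, 0.159, -0.0], [0.159, 0.987, 0.001], [0.0, 0.001, -1.0]]
contact_force: [-0.7, -0.1, -0.5]
width: 0.0124
gripper_force: 20.0
```

Run:
```python
from h import *
p=ctrl.snapshot("wrist");save(p,"w2")
for t,z in(("compartment",.004),("door_pad",.042),("organizer",0)):
    for q in ctrl.spot_point(t,p)[:2]: print(t,np.round(q["xy"],1),round(q["conf"],2),at_z(p,q["xy"],z).round(4))
s=ctrl.read_state();print(s["clock"],s["ee_pos"],s["orientation"],s["width"])
```

```text
compartment [272.6 234.1] 0.62 [ 0.511  -0.1707  0.004 ]
door_pad [273.1 236. ] 0.74 [ 0.5021 -0.1646  0.042 ]
door_pad [209.1 251.9] 0.56 [ 0.506  -0.2071  0.042 ]
organizer [199.7 234.1] 0.8 [ 0.5035 -0.2244  0.    ]
5.8667 [ 0.51746154 -0.1365664   0.20082433] [[-9.87512717e-01  1.57539283e-01 -9.20229513e-05]
 [ 1.57539254e-01  9.87512689e-01  2.69195804e-04]
 [ 1.33282746e-04  2.51337052e-04 -9.99999960e-01]] 0.012584504174824696
```

View pics/w2.png

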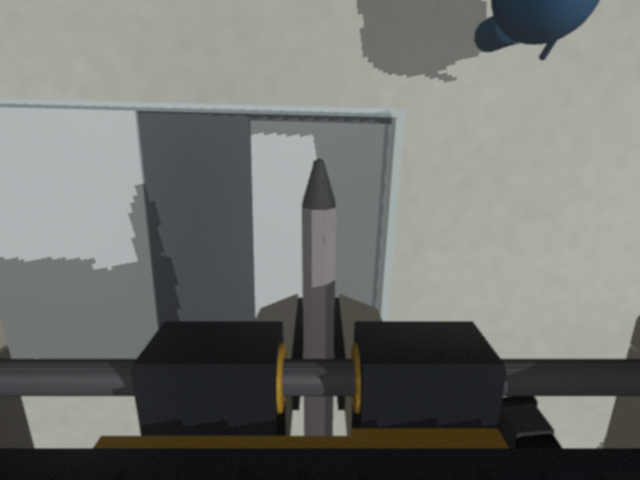

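Run:
```python
from h import *
p=ctrl.snapshot("wrist")
A=at_z(p,(402,111),.0455);B=at_z(p,(388,318),.0455);L=at_z(p,(0,101),.0455)
d1=at_z(p,(251,119),.042);d2=at_z(p,(254,320),.042)
hd=at_z(p,(137,112),.0455),at_z(p,(157,320),.0455)
an=lambda d:np.degrees(np.arctan2(d[1],d[0]))
print("A",A,B,L,an(B-A),an(A-L),an(d2-d1),an(hd[1]-hd[0]))
for y in(-9,-9.5,-10):
    c,s=np.cos(np.radians(y)),np.sin(np.radians(y));R=np.array([[c,-s],[s,c]])
    O=A[:2]-R@[-.09,.134]; f=lambda X:(R.T@(X[:2]-O)).round(4)
    print(y,O.round(4),f(B),f(L),f(d1),f(d2),f(hd[0]),f(hd[1]),f(np.array([.5175,-.1366])))
```

```text
A [ 0.44022205 -0.07679585  0.0455    ] [ 0.56938802 -0.09858687  0.0455    ] [ 0.39916119 -0.30059771  0.0455    ] -9.575949970949445 79.60358368851213 -10.987477938275887 -10.90961087122583
-9 [ 0.5082 -0.2232] [0.041  0.1327] [-0.0955 -0.0935] [-0.0857  0.0473] [0.0442 0.0428] [-0.0896 -0.0169] [ 0.0423 -0.0213] [-0.0043  0.087 ]
-9.5 [ 0.5069 -0.2238] [0.041  0.1338] [-0.0936 -0.0935] [-0.0849  0.0473] [0.045 0.044] [-0.0883 -0.0169] [ 0.0437 -0.0201] [-0.0039  0.0878]
-10 [ 0.5056 -0.2244] [0.041 0.135] [-0.0916 -0.0935] [-0.0842  0.0474] [0.0458 0.0452] [-0.0869 -0.0168] [ 0.045  -0.0189] [-0.0035  0.0885]
```

Run:
```python
from h import *
plan([((.5205,-.1397,.115),Rdown(80.2)),((.5205,-.1397,.073),Rdown(80.2))])
```

```text
[-0.0034, -0.0025, 0.0858] [0.01, -0.0, 0.73]
[-0.0, -0.0, 0.042] [0.0, -0.0, -0.0]
```

Call:
play_rows([
  [[-0.003,-0.0025,0.02],[0,0,0.7],1],
  [[-0.003,-0.0025,0.045],[0,0,0.7],1],
  [[-0.003,-0.0025,0.07],[0,0,0.7],1],
  [[-0.003,-0.0025,0.086],[0,0,0.7],1],
  [[-0.003,-0.0025,0.086],[0,0,0.7],1],
])

```text
clock: 6.33
ee_pos: [0.5183, -0.1394, 0.1115]
orientation: [[-0.985, 0.171, -0.006], [0.171, 0.985, 0.003], [0.006, 0.002, -1.0]]
contact_force: [-0.3, 0.5, 0.7]
width: 0.0126
gripper_force: 20.0
```

Call:
play_rows([
  [[0,0,0.008],[0,0,0],1],
  [[0,0,0.017],[0,0,0],1],
  [[0,0,0.025],[0,0,0],1],
  [[0,0,0.034],[0,0,0],1],
  [[0,0,0.034],[0,0,0],1],
])

```text
clock: 6.75
ee_pos: [0.5193, -0.1404, 0.0793]
orientation: [[-0.985, 0.172, -0.002], [0.172, 0.985, 0.001], [0.002, 0.001, -1.0]]
contact_force: [-0.8, 0.0, 0.1]
width: 0.0129
gripper_force: 20.0
```

Call:
play_rows([
  [[0,0,0.004],[0,0,0],1],
  [[0,0,0.008],[0,0,0],1],
  [[0,0,0.008],[0,0,0],1],
  [[0,0,0.008],[0,0,0],1],
  [[0,0,0.008],[0,0,0],1],
])

```text
clock: 7.17
ee_pos: [0.5201, -0.1408, 0.0729]
orientation: [[-0.985, 0.172, 0.0], [0.172, 0.985, -0.0], [-0.0, -0.0, -1.0]]
contact_force: [-0.2, -0.3, -0.6]
width: 0.0123
gripper_force: 20.0
```

Run:
```python
from h import *
p=ctrl.snapshot("wrist");save(p,"w3")
s=ctrl.read_state();print(s["clock"],s["ee_pos"],s["contact_force"])
```

```text
7.2167 [ 0.52013878 -0.14082952  0.07296658] [-0.85226267 -0.36982099 -1.16081108]
```

View pics/w3.png

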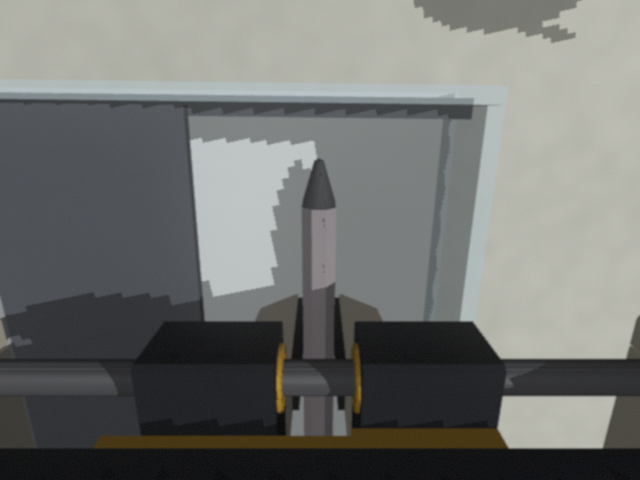

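The pen hangs centred in the open gap, with the tip at (320,160), the door edge at column 195 and the wall near column 440. I'm lowering the last millimetre and opening just a little.

Call:
play_rows([
  [[0,0,0.001],[0,0,0],1],
  [[0,0,0.001],[0,0,0],1],
  [[0,0,0.001],[0,0,0],0.72],
  [[0,0,0.001],[0,0,0],0.72],
  [[0,0,0.001],[0,0,0],0.72],
])

```text
clock: 7.63
ee_pos: [0.52, -0.1408, 0.0718]
orientation: [[-0.985, 0.172, 0.0], [0.172, 0.985, 0.0], [-0.0, 0.0, -1.0]]
contact_force: [0.4, -0.3, -0.7]
width: 0.0247
gripper_force: 0.0
```

Call:
play_rows([
  [[0,0,0],[0,0,0],0.72],
  [[0,0,0],[0,0,0],0.72],
  [[0,0,-0.005],[0,0,0],0.72],
  [[0,0,-0.02],[0,0,0],0.72],
  [[0,0,-0.04],[0,0,0],0.72],
])

```text
clock: 8.05
ee_pos: [0.5192, -0.1404, 0.1112]
orientation: [[-0.985, 0.172, -0.003], [0.172, 0.985, 0.001], [0.003, 0.001, -1.0]]
contact_force: [-0.0, 0.5, 0.9]
width: 0.0259
gripper_force: 0.0
```

Call:
play_rows([
  [[0,0,-0.03],[0,0,0],0.72],
  [[0,0,-0.05],[0,0,0],1],
  [[0,0,-0.05],[0,0,0],1],
  [[0,0,-0.05],[0,0,0],1],
  [[0,0,-0.05],[0,0,0],1],
])

```text
clock: 8.47
ee_pos: [0.5195, -0.1406, 0.1612]
orientation: [[-0.985, 0.172, -0.001], [0.172, 0.985, 0.0], [0.001, 0.0, -1.0]]
contact_force: [-0.7, -0.0, -0.2]
width: 0.0037
gripper_force: 0.0
```

Run:
```python
from h import *
p=ctrl.snapshot("wrist");save(p,"w4")
s=ctrl.read_state();print(s["clock"],s["ee_pos"],s["contact_force"],s["width"])
R=np.array([[.985,.1736],[-.1736,.985]]);O=np.array([.5056,-.2244])
for y in(.021,.018,.104,.101):print(y,O+R@[0,y])
t=O+R@[0,.020];plan([((t[0],t[1],.15),Rdown(80)),((t[0],t[1],.113),Rdown(80))])
```

```text
8.5167 [ 0.51934223 -0.14048845  0.16070997] [ 0.40206232  0.48332584 -0.94757053] 0.001581698979297359
0.021 [ 0.5092456 -0.203715 ]
0.018 [ 0.5087248 -0.20667  ]
0.104 [ 0.5236544 -0.12196  ]
0.101 [ 0.5231336 -0.124915 ]
[-0.0009, -0.065, 0.0107] [0.03, -0.11, 0.11]
[-0.0, -0.0, 0.037] [0.0, -0.0, 0.0]
```

View pics/w4.png

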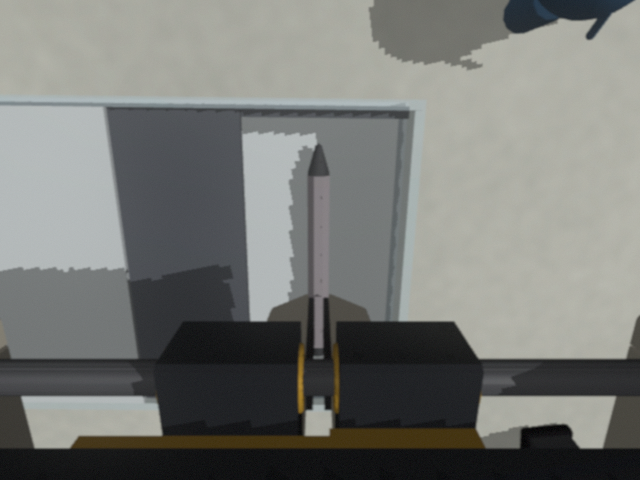

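The pen lies free in the compartment (tip at (318,148)), well clear of the door edge at column 245. Next I'll press on the door.

Call:
play_rows([
  [[0,-0.025,0.003],[0,0,0.1],1],
  [[0,-0.05,0.007],[0,0,0.1],1],
  [[0,-0.07,0.012],[0,0,0.1],1],
  [[0,-0.07,0.025],[0,0,0.1],1],
  [[0,-0.07,0.04],[0,0,0.1],1],
])

```text
clock: 8.93
ee_pos: [0.5075, -0.2109, 0.1205]
orientation: [[-0.984, 0.175, -0.0], [0.175, 0.984, 0.0], [0.001, 0.0, -1.0]]
contact_force: [0.7, 0.8, 0.1]
width: 0.0004
gripper_force: 0.0
```

Call:
play_rows([
  [[0,0,0.004],[0,0,0],1],
  [[0,0,0.008],[0,0,0],1],
  [[0,0,0.01],[0,0,0],1],
  [[0,0,0.011],[0,0,0],1],
  [[0,0,0.011],[0,0,0],1],
])

```text
clock: 9.35
ee_pos: [0.5082, -0.2095, 0.1109]
orientation: [[-0.985, 0.173, 0.0], [0.173, 0.985, -0.0], [-0.0, -0.0, -1.0]]
contact_force: [-0.3, -0.1, -0.1]
width: 0.0007
gripper_force: 0.0
```

Call:
play_rows([
  [[0,0,0.001],[0,0,0],1],
  [[0,0,0.002],[0,0,0],1],
  [[0,0,0.002],[0,0,0],1],
])

```text
clock: 9.6
ee_pos: [0.5081, -0.2097, 0.1089]
orientation: [[-0.985, 0.173, 0.0], [0.173, 0.985, -0.0], [-0.0, -0.0, -1.0]]
contact_force: [-0.3, 0.0, 0.2]
width: 0.0005
gripper_force: 0.0
```

Call:
play_rows([
  [[0,0,0.001],[0,0,0],1],
  [[0,0,0.002],[0,0,0],1],
  [[0,0,0.002],[0,0,0],1],
])

```text
clock: 9.85
ee_pos: [0.5081, -0.2098, 0.1077]
orientation: [[-0.985, 0.173, 0.001], [0.173, 0.985, -0.0], [-0.001, -0.0, -1.0]]
contact_force: [-2.4, 1.6, 7.6]
width: 0.0004
gripper_force: 3.8
```

Call:
play_rows([
  [[0,0,0.0005],[0,0,0],1],
  [[0,0,0.0005],[0,0,0],1],
])

```text
clock: 10.02
ee_pos: [0.5081, -0.2098, 0.1076]
orientation: [[-0.985, 0.173, 0.001], [0.173, 0.985, -0.001], [-0.001, -0.0, -1.0]]
contact_force: [-1.0, 2.1, 11.6]
width: 0.0005
gripper_force: 5.7
```

Call:
play_rows([
  [[0,0.003,0],[0,0,0],1],
  [[0,0.008,0],[0,0,0],1],
  [[0,0.013,0],[0,0,0],1],
  [[0,0.019,0],[0,0,0],1],
  [[0,0.025,0],[0,0,0],1],
])

```text
clock: 10.43
ee_pos: [0.5126, -0.1855, 0.1076]
orientation: [[-0.985, 0.174, 0.002], [0.174, 0.985, -0.001], [-0.002, -0.001, -1.0]]
contact_force: [-3.1, -0.3, 11.0]
width: 0.0003
gripper_force: 5.3
```

Call:
play_rows([
  [[0,0.005,0],[0,0,0],1],
  [[0,0.01,0],[0,0,0],1],
  [[0,0.015,0],[0,0,0],1],
  [[0,0.02,0],[0,0,0],1],
  [[0,0.025,0],[0,0,0],1],
])

```text
clock: 10.85
ee_pos: [0.5172, -0.1609, 0.1077]
orientation: [[-0.985, 0.173, 0.002], [0.173, 0.985, -0.002], [-0.002, -0.001, -1.0]]
contact_force: [-2.3, -1.4, 10.0]
width: 0.0002
gripper_force: 5.0
```

Call:
play_rows([
  [[0,0.005,0],[0,0,0],1],
  [[0,0.01,0],[0,0,0],1],
  [[0,0.015,0],[0,0,0],1],
  [[0,0.02,0],[0,0,0],1],
  [[0,0.025,0],[0,0,0],1],
])

```text
clock: 11.27
ee_pos: [0.5217, -0.1362, 0.1077]
orientation: [[-0.985, 0.173, 0.003], [0.173, 0.985, -0.002], [-0.003, -0.001, -1.0]]
contact_force: [-2.6, -0.6, 9.9]
width: 0.0003
gripper_force: 4.8
```

Run:
```python
from h import *
p=ctrl.snapshot("wrist");save(p,"w5")
s=ctrl.read_state();print(s["clock"],s["ee_pos"],s["contact_force"],s["width"])
```

```text
11.3167 [ 0.52184063 -0.13543441  0.1076509 ] [-1.15499743  1.56549679 10.03600715] 0.0007836468722596033
```

View pics/w5.png

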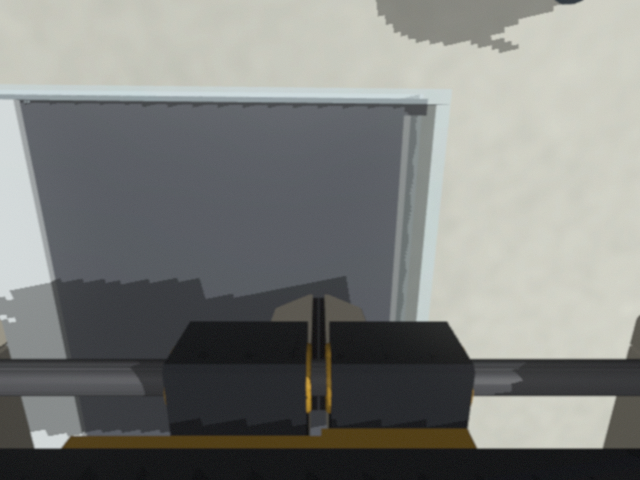

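The door moves along with the fingers. Its edge is at column 400 and the end wall is near 428, leaving about 9 mm.

Call:
play_rows([
  [[0,0.003,0],[0,0,0],1],
  [[0,0.005,0],[0,0,0],1],
  [[0,0.007,0],[0,0,0],1],
  [[0,0.007,0],[0,0,0],1],
])

```text
clock: 11.65
ee_pos: [0.523, -0.1291, 0.1077]
orientation: [[-0.985, 0.173, 0.003], [0.173, 0.985, -0.001], [-0.003, -0.001, -1.0]]
contact_force: [-1.3, 0.5, 10.1]
width: 0.0004
gripper_force: 4.9
```

Call:
play_rows([
  [[0,0.001,0],[0,0,0],1],
  [[0,0.002,0],[0,0,0],1],
  [[0,0.002,0],[0,0,0],1],
])

```text
clock: 11.9
ee_pos: [0.5233, -0.1274, 0.1077]
orientation: [[-0.985, 0.173, 0.003], [0.173, 0.985, -0.001], [-0.003, -0.001, -1.0]]
contact_force: [-0.9, -0.3, 9.3]
width: 0.0004
gripper_force: 4.8
```

Call:
play_rows([
  [[0,0.001,0],[0,0,0],1],
  [[0,0.002,0],[0,0,0],1],
  [[0,0.002,0],[0,0,0],1],
])

```text
clock: 12.15
ee_pos: [0.5236, -0.1261, 0.1077]
orientation: [[-0.985, 0.173, 0.003], [0.173, 0.985, -0.002], [-0.003, -0.002, -1.0]]
contact_force: [-1.7, -3.8, 8.8]
width: 0.0004
gripper_force: 4.6
```

Call:
play_rows([
  [[0,0.001,0],[0,0,0],1],
  [[0,0.002,0],[0,0,0],1],
  [[0,0.002,0],[0,0,0],1],
])

```text
clock: 12.4
ee_pos: [0.5241, -0.1245, 0.1077]
orientation: [[-0.985, 0.173, 0.003], [0.173, 0.985, -0.003], [-0.003, -0.002, -1.0]]
contact_force: [-2.0, -4.2, 8.5]
width: 0.0007
gripper_force: 4.3
```

The side force has levelled at about 4 N, so the fingers are slipping against the stop. I'll lift off and check.

Call:
play_rows([
  [[0,0,-0.005],[0,0,0],1],
  [[0,0,-0.02],[0,0,0],1],
  [[0,0,-0.045],[0,0,0],1],
  [[0,0,-0.075],[0,0,0],1],
  [[0,0,-0.1],[0,0,0],1],
])

```text
clock: 12.82
ee_pos: [0.5231, -0.1229, 0.2078]
orientation: [[-0.985, 0.173, 0.0], [0.173, 0.985, 0.0], [0.0, 0.0, -1.0]]
contact_force: [1.4, 0.1, 0.4]
width: 0.0003
gripper_force: 0.0
```

Call:
play_rows([
  [[0,0,0],[0,0,0],1],
  [[0,0,0],[0,0,0],1],
  [[0,0,0],[0,0,0],1],
])

```text
clock: 13.07
ee_pos: [0.5228, -0.1227, 0.2056]
orientation: [[-0.985, 0.173, -0.001], [0.173, 0.985, 0.001], [0.001, 0.0, -1.0]]
contact_force: [0.0, 0.4, 0.0]
width: 0.0005
gripper_force: 0.0
```

Run:
```python
from h import *
p=ctrl.snapshot("wrist");q=ctrl.snapshot("side");
a=cv2.resize(cv2.cvtColor(p["color"],4)[40:360,60:460],None,fx=1,fy=1);b=cv2.resize(cv2.cvtColor(q["color"],4)[165:325,270:470],None,fx=2,fy=2,interpolation=2)
cv2.imwrite("pics/w6.png",np.hstack([a,b]))
s=ctrl.read_state();print(s["clock"],s["ee_pos"],s["contact_force"])
```

```text
13.1667 [ 0.5225765  -0.12272098  0.20492768] [-0.39173015 -0.14827572 -0.65471074]
```

View pics/w6.png

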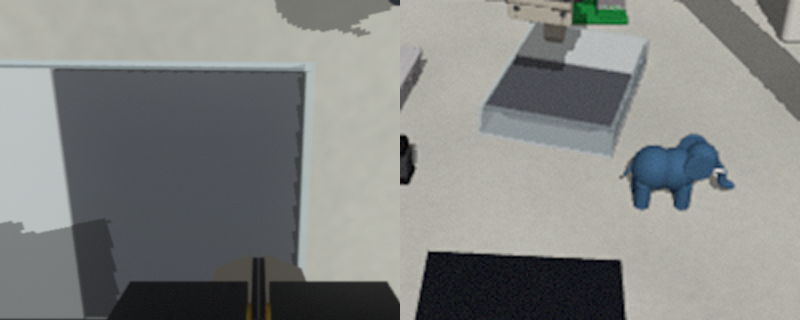

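The door's dark edge now meets the end wall (column about 300 in the crop) with no gap, the notebook is empty, and nothing is touching. Handing in.

```bash
python3 -c "
from station import ctrl
print(ctrl.job_done())"
```

```text
the job is handed in; nothing more can be done
None
```

The steel pen is in the organizer's compartment and the smoked door is pushed to its stop; I handed the job in at about 13 s, with the gripper clear and the bystanders not touched.

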